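# Stand up the bracket and bridge the grinder's rest bar

### The job

The grinder's L-shaped support bracket has been knocked over: stand it back upright on its foot where it lies, in line with the ledge. Then bring the steel rest bar across from the ledge so that it bridges the gap, resting on both the ledge and the bracket's top, with the middle of the bar straight in front of the wheel. Leave the tuning blocks, hammer, fork and bowl where they are.

Things in the scene. Friction and masses are not known exactly. Their poses are not given: they have to be found in the camera images.
- grinder: Fixed cast-iron grinder stand. Origin on the bench under the rest line; z up, y along the rest line, +x towards the wheel (150 mm diameter, 28 thick, axle along y, centre at x +130, y +5, z +105 mm, nearest rim 55 mm from the rest line). Crank with red knob on the wheel's +y side, always beyond the wheel's centre in x, below 175 mm.
- rest_mid (a point): Point on the rest line straight in front of the middle of the wheel's thickness, at the height of the ledge's top (grinder x 0, y +5, z +100 mm); axes as the grinder's. The bar's middle belongs here.
- ledge_end (a point): Middle of the ledge's top edge at the gap (grinder x 0, y +55, z +100 mm); axes as the grinder's. The fixed ledge runs from here 150 mm along +y, flat, 12 mm thick, with guide lips 5 mm high on its long sides leaving a channel 41 mm wide. Its post and foot begin 45 mm from this edge; the ledge overhangs free before that.
- bar: Rest bar: loose flat steel bar, 200 long (its y), 36 wide (x), 6 mm thick, 0.4 kg; origin at mid-length on its underside. It starts lying in the ledge's channel, plain end towards the gap, its middle 140 to 165 mm along grinder +y, and slides freely along it. Its centre of mass is 12 mm from the middle towards the tab.
- bar_tab (a point): Middle of the outer face of the bar's upturned tab, at its +y end (bar y +100, z +20 mm). The tab is 36 wide, 6 thick, its top 34 mm above the bar's underside: something to push on.
- bracket: Loose L-shaped cast-iron bracket, 0.95 kg, 44 mm wide (x). Axes when upright: column 97 tall (z), 16 thick (y 0 to 16); foot 110 long (y 0 to 110), 16 thick (z 0 to 16); origin at the bottom edge of the column's outer face, mid-width. Starts toppled: column lying on the bench towards grinder -y, foot up, origin on the bench 48 to 62 mm to grinder -y, within 8 mm of the rest line.
- foot_tip (a point): End of the bracket's foot (bracket y +110, z +8 mm), at first the top, 110 mm up. Pushed there towards grinder +y, from the column's side, the bracket tips about its origin edge with little slip, overbalances at about 40 degrees and lands on its foot, which reaches under the ledge's overhang; its top is then 97 mm high, 3 mm below the ledge's top.
- block1: Rosewood tuning block, a plain standing cylinder 36 mm in diameter, 75 mm tall, origin at the centre of its underside. Bystander, near the rest line on the robot side.
- block2: Rosewood tuning block, a plain standing cylinder 36 mm in diameter, 75 mm tall, origin at the centre of its underside. Bystander, near the rest line on the robot side.
- block3: Rosewood tuning block, a plain standing cylinder 36 mm in diameter, 75 mm tall, origin at the centre of its underside. Bystander.
- block4: Rosewood tuning block, a plain standing cylinder 36 mm in diameter, 75 mm tall, origin at the centre of its underside. Bystander.
- hammer: Brass tuning hammer with a dark handle, 200 mm long, lying on the bench on the robot side of the ledge. Bystander.
- fork: Steel tuning fork, 133 mm long, lying flat. Bystander.
- bowl: Copper bowl, 140 mm across and 45 mm high, with two iron hoop rings in it; origin under its centre. Bystander.
There are look-alikes about, which are no part of the job. What is meant by the bar is not brown, and is the larger of those in its own colour. What is shaped like the bracket but purple is not meant.

How it is judged (in metres and radians):
On the way:
1. the bracket stands upright on its foot (angle between bracket's own z axis and vertical below 0.1 rad), for 0.2 s.
At the end, for the whole second after the job is handed in: Bracket upright (0.1 rad); bar level (0.1 rad), parallel to the rest line (0.12 rad), resting on both ledge and bracket (0.2 N or more each), its middle within 25 mm, along the line, of straight in front of the wheel's middle; both at rest (angle between each of bracket, bar's own z axis and vertical below 0.1 rad and y of bar in the frame of rest_mid between -0.025 and 0.025 m and angle between the y axis of bar and the y axis of grinder, either way round below 0.12 rad and contact force between bar and bracket above 0.2 N and contact force between bar and grinder above 0.2 N and linear speed of each of bar, bracket below 0.01 m/s); the robot touches nothing.
It fails at once if a tuning block, the hammer, the fork or the bowl is shifted by more than 30 mm (distance of any of block1, block2, block3, block4, hammer, fork, bowl from where it was at the start of the episode above 0.03 m).
It also fails if it takes over 48 s, if anything falls off the work surface, if the arm or the gripper's body presses on something with over 40 N, if the wrist force passes 120 N, or if a joint passes its speed limit or range.

### The arm

A 6-joint arm with a two-finger parallel gripper is mounted at the origin on the work surface. World frame = base frame: x ahead of the robot, y to its left, z up, the work surface at z = 0. Lengths are in mm, angles in rad, forces in N, time in s.
With the tool pointing down it reaches from about 350 to 875 mm from the base axis. Payload 4.2 kg.
Tool frame: the origin (TCP) lies midway between the tips of the shut fingers; the grasp point (between the pads) lies 19 mm behind it (arm.tcp_to_grasp is the distance from the TCP to the grasp point, in mm); z points along the fingers, y is the line along which they close (so a half turn about z gives the same grasp; the last joint's range is limited). The gripper opens to 85 mm and grips with 20 to 120 N. Pads are 22 mm wide; open, the fingers measure 114 mm over their backs; the gripper's body (76 mm by 85 mm) begins 54 mm behind the grasp point. The pads swing forward as they close: fully open they stand 13 mm farther back than shut.
Start: joints at [1.397, 0.385, 0.008, 0, -1.194, -0.259], TCP at [262.1, 567.365, 231.312] pointing down, gripper open.
Joint ranges: [-3.14, 3.14], [-1.21, 2.06], [-1.07, 1.41], [-3.16, 2.05], [-2.99, -0.16], [-3.1, 3.1]. Speed limits (rad/s): [2.79, 2.79, 3.14, 3.14, 3.14, 3.14].

### API

Orientations are given as a unit quaternion [x, y, z, w].
In Python, from bench import arm, get_image gives the robot as it stands.
- The arm moves only by the tool drive_tool, never from a script. Its argument "deltas" is a list of rows, each a list of 2 entries, a list of its own where there are three numbers: the shift along the tool's x, y, z in cm, then the turn, a rotation vector about the tool's x, y, z in degrees. In form: [[[x, y, z], [ax, ay, az]], ...]. A call has 1 to 12 rows; each row shifts and turns the commanded pose from where the row before left it, along the tool's axes as they then stand; what a row does not reach is not made up. A row lasts 1/10 s, in which the tool goes at most 50 mm and 8.59 degrees, less where a joint would pass 70% of its speed; a pose out of reach is approached as far as the arm can. A call with a gripper value outside its range is refused whole. "claw" is the finger opening in cm, from 0 to 8.54, set as the call begins (left out, the last holds). The fingers move at their own pace and stop on an object; the grip force is fixed at half the most. Time passes only in rows, so rows that do not move let the fingers close. It gives the time, the measured TCP pose, the force, the opening and the grip force at its end, in the units of the state.
- arm.read_state(): the state, without advancing time (a new reading comes with each control period).
- get_image(name): name is "side" or "top" or "wrist"; returns a dict with "img" (420x560x3 uint8, red, green, blue), "fx", "fy", "cx", "cy" (pixels), "eye" and "orientation" of the camera in the world; the wrist camera has in their place "mount" (4x4, takes a point from camera to tool coordinates, whose origin is the TCP and whose axes are the flange's). Camera axes: x right, y down, z forward; pixel columns grow to the right and rows downward; lengths in mm; the calibration is good to about 2 mm. A picture is of the moment at which its call begins: read the wrist's pose just before it. There is no depth.
- arm.job_done(): hands the job in; it is judged then, once.
The state is a dict: "clock": time; "joints": joint angles; "joint_vel": joint speeds; "joint_efforts": joint torques, N m; "position": TCP position; "ee_rot": TCP orientation; "contact_force": force on the tool from outside, world axes, zero at the start; "wrist_torque": the same for the moment, N m; "gripper_width": finger opening in mm; "grasp_force": force on a finger pad.
Only numpy, scipy, OpenCV 4.12 (cv2) and the standard library are available. Lean on these libraries where they do the work, as an engineer would, in place of code of your own. Each camera call takes 0.05 s, during which the arm holds its last target. There are 200 camera calls.

## Working session

There is one attempt and no reset: what is moved stays moved. The work goes in short steps, Python scripts to look and compute and a tool call to move; the robot and the scene stay as the last step left them, time stands still between calls to the robot, and variables do not carry over. Pictures are saved under pics/ and viewed, at most 10 in all, crops included, and the job is handed in when it is done.

Besides the shell and the picture viewer there is one more tool, called as name([rows], argument=value, ...), one row to a line, values as JSON. drive_tool: Moves the arm, as the interface text tells. Its arguments: {"type":"object","properties":{"deltas":{"type":"array"},"claw":{"type":"number"}},"required":["deltas"]}

```bash
ls; mkdir -p pics; cat > h.py <<'E'
import numpy as np, cv2
from scipy.spatial.transform import Rotation as R
from bench import arm, get_image
def ray(c,u,v):
    d=np.array([(u-c['cx'])/c['fx'],(v-c['cy'])/c['fy'],1.0])
    return np.array(c['eye'],float), R.from_quat(c['orientation']).apply(d)
def onz(c,u,v,z):
    e,d=ray(c,u,v); return e+d*(z-e[2])/d[2]
def proj(c,p):
    q=R.from_quat(c['orientation']).inv().apply(np.array(p,float)-np.array(c['eye']))
    return c['cx']+c['fx']*q[...,0]/q[...,2], c['cy']+c['fy']*q[...,1]/q[...,2]
def save(c,n): cv2.imwrite('pics/'+n,cv2.cvtColor(c['img'],cv2.COLOR_RGB2BGR))
E
python3 - <<'E'
from h import *
import pickle
s=arm.read_state(); print(s)
for n in('top','side'):
    c=get_image(n); pickle.dump(c,open(n+'.pkl','wb')); save(c,n+'.png')
    print(n,{k:v for k,v in c.items() if k!='img'})
E
```

```text
pics
{'clock': 0.0, 'joints': array([ 1.39657492e+00,  3.85572526e-01,  6.63037051e-03, -5.21027918e-04,
       -1.19400094e+00, -2.58600028e-01]), 'joint_vel': array([ 0.00127503,  0.00171893,  0.00152929,  0.00046375, -0.00079468,
       -0.00018564]), 'joint_efforts': array([-1.39019294e-04, -3.92286336e+01,  1.88395929e+01,  4.18619916e+00,
       -4.77646419e-03, -1.53355995e-06]), 'position': array([261.87797332, 566.84595241, 230.21045544]), 'ee_rot': array([ 9.76653215e-01, -2.14819195e-01, -1.96648137e-04,  1.08264122e-03]), 'contact_force': array([-0.04642413, -0.62127761,  0.64641884]), 'wrist_torque': array([ 0.01012723, -0.008869  , -0.02626187]), 'grasp_force': 0.0, 'gripper_width': 85.66856682007351}
top {'fx': 448.426022377735, 'fy': 448.426022377735, 'cx': 285.3345988582023, 'cy': 211.41236260911447, 'eye': array([ 207.78708148,   -9.22017734, 1279.81072574]), 'orientation': array([-0.70002823,  0.70741602, -0.06424304,  0.07345661])}
side {'fx': 437.6345594339547, 'fy': 437.6345594339547, 'cx': 275.9698779048208, 'cy': 218.450401879615, 'eye': array([-371.27436349, -764.38068928,  754.10895039]), 'orientation': array([ 0.79658693, -0.34386558,  0.19555079, -0.45712758])}
```

View pics/top.png

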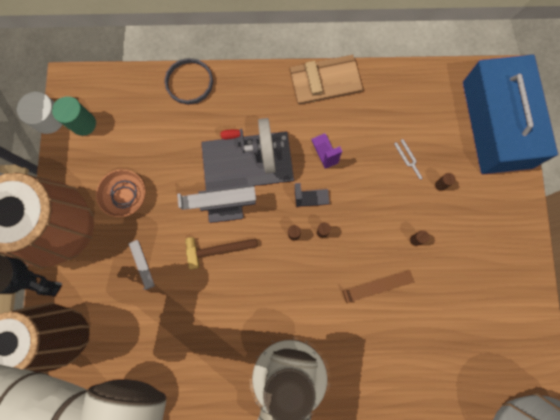

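View pics/side.png

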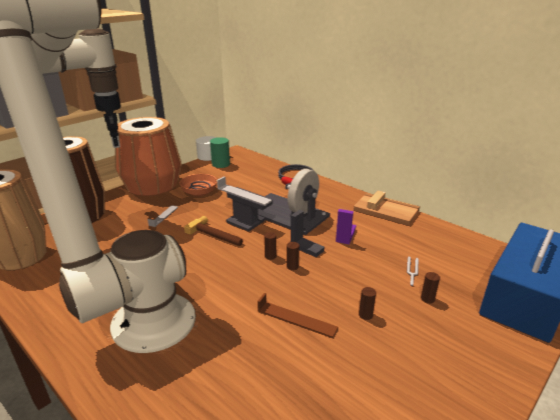

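The top view shows the ledge and bar at about (180–255, 200), the wheel at (267, 145) and the toppled bracket at (297–330, 195). Two blocks stand at (294, 233) and (323, 230). I'll zoom in on both views.

```bash
python3 - <<'E'
import cv2
a=cv2.imread('pics/top.png')[115:255,165:345]; cv2.imwrite('pics/topz.png',cv2.resize(a,None,fx=4.2,fy=4.2,interpolation=cv2.INTER_CUBIC))
a=cv2.imread('pics/side.png')[150:290,180:360]; cv2.imwrite('pics/sidez.png',cv2.resize(a,None,fx=4.2,fy=4.2,interpolation=cv2.INTER_CUBIC))
E
```

```text
(no output)
```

View pics/topz.png

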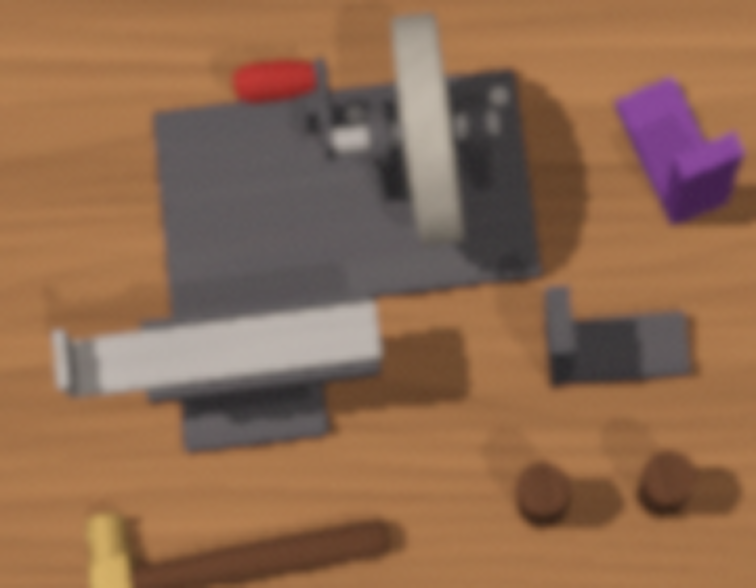

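View pics/sidez.png

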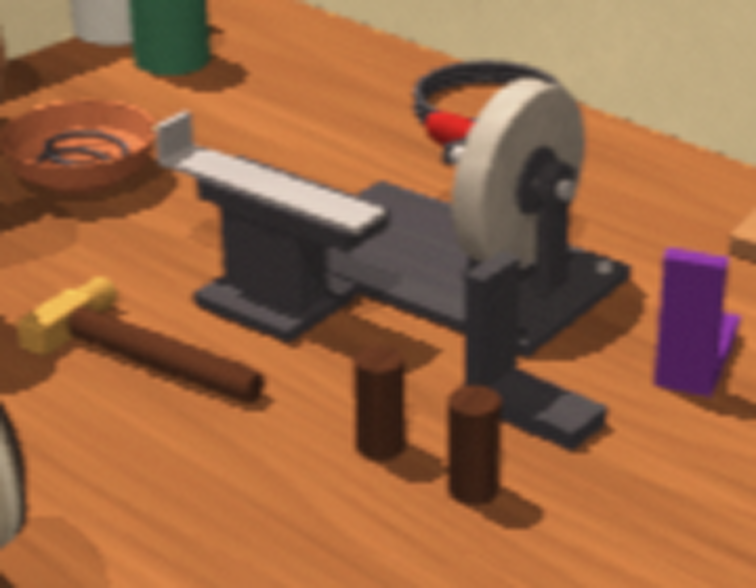

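```bash
python3 - <<'E'
from h import *
import pickle
c=pickle.load(open('top.pkl','rb')); s=pickle.load(open('side.pkl','rb'))
T=lambda u,v,z: onz(c,165+(u+.5)/4.2-.5,115+(v+.5)/4.2-.5,z)[:2].round(1)
S=lambda u,v,z: onz(s,180+(u+.5)/4.2-.5,150+(v+.5)/4.2-.5,z)[:2].round(1)
for n,u,v,z in [('bar plain far',378,300,106),('bar plain near',380,360,106),('bar far',100,338,106),('bar near',100,392,106),('tab top far',55,332,134),('tab top near',66,392,134),
 ('base far L',155,115,10),('base far R',515,70,10),('base near R',538,275,10),('wheel near rim',440,238,105),('wheel near rim',440,238,120),('wheel top mid',427,128,180),
 ('ledge end near',382,374,105),('post foot R near',328,434,10),('post foot L near',186,448,10),
 ('foot tip far L',545,292,110),('far R',569,290,110),('near L',549,352,110),('near R',573,348,110),
 ('foot bottom nearL',551,385,0),('col end far',686,314,16),('col end near',690,374,16),('col bottom end near',690,380,0),('b1',543,487,75),('b2',666,475,75)]:
    print('T',n,T(u,v,z))
for n,u,v,z in [('bar plain near',352,228,106),('bar plain far',385,211,106),('tab near?',160,122,134),('tab',190,112,134),('foot tip L near',468,270,110),('foot tip R far',517,258,110),('near R',487,280,110),
 ('col end near',572,444,0),('col end far',605,418,0),('col end top near',575,432,16),('b1',380,362,75),('b2',474,402,75),('wheel near',470,250,60)]:
    print('S',n,S(u,v,z))
E
```

```text
T bar plain far [510.6  87.4]
T bar plain near [471.1  86. ]
T bar far [487.7 265.9]
T bar near [452.3 264.8]
T tab top far [485.3 287.8]
T tab top near [446.7 279.5]
T base far L [673.  254.6]
T base far R [703.   -1.7]
T base near R [551.9 -16.2]
T wheel near rim [551.7  47.5]
T wheel near rim [547.4  46.8]
T wheel top mid [599.9  51.7]
T ledge end near [462.1  84.7]
T post foot R near [441.  129.3]
T post foot L near [432.4 226.7]
T foot tip far L [513.5 -20. ]
T far R [514.6 -35.4]
T near L [474.1 -22. ]
T near R [476.5 -37.3]
T foot bottom nearL [475.6 -24.3]
T col end far [ 521.2 -117.9]
T col end near [ 478.8 -119.5]
T col bottom end near [ 478.  -120.7]
T b1 [392.6 -17.3]
T b2 [399.5 -97. ]
S bar plain near [469.4  86.6]
S bar plain far [505.4  87.4]
S tab near? [454.1 284.6]
S tab [482.6 281.5]
S foot tip L near [476.  -22.2]
S foot tip R far [512.8 -36.3]
S near R [474.6 -41.3]
S col end near [ 485.6 -114.6]
S col end far [ 527.3 -111.5]
S col end top near [ 480.2 -120.8]
S b1 [386.2 -22.3]
S b2 [ 393.5 -101.7]
S wheel near [566.2  55. ]
```

Both views agree. The grinder yaw is about 6.6°, rest_mid is near (496, 41), and the bracket's origin edge is near (494, −21.5). The bar's middle is near (478, 186), with the tab's outer face near (466, 284). First I'll turn the tool square to the grinder with the fingers shut, then travel at a safe height.

drive_tool([
  [[0,0,-0.8],[0,0,-7.85]],
  [[0,0,-0.8],[0,0,-7.85]],
  [[0,0,-0.8],[0,0,-7.85]],
  [[0,0,-0.8],[0,0,-7.85]],
  [[0.5,2,0],[0,0,0]],
  [[1,4.2,0],[0,0,0]],
  [[1,4.2,0],[0,0,0]],
  [[1,4.2,0],[0,0,0]],
  [[1,4.2,0],[0,0,0]],
  [[1,4.2,0],[0,0,0]],
  [[1,4.2,0],[0,0,0]],
  [[1,4.2,0],[0,0,0]],
], claw=0)

```text
clock: 1.3
position: [372.7, 262.2, 263.1]
ee_rot: [0.998, 0.058, -0.0, 0.0]
contact_force: [1.4, 0.7, 0.3]
gripper_width: -0.3
grasp_force: 0.0
```

drive_tool([
  [[1,4.2,0],[0,0,0]],
  [[1,4.2,0],[0,0,0]],
  [[1,4.2,0],[0,0,0]],
  [[1,4.2,0],[0,0,0]],
  [[1,4.2,0],[0,0,0]],
  [[1,4.2,0],[0,0,0]],
  [[1,4.2,0],[0,0,0]],
  [[1,4.2,0],[0,0,0]],
  [[0.5,2,0],[0,0,0]],
  [[0,0,0],[0,0,0]],
  [[0,0,0],[0,0,0]],
])

```text
clock: 2.4
position: [497.7, -79.9, 262.7]
ee_rot: [0.998, 0.057, -0.001, -0.0]
contact_force: [0.2, -0.6, 0.3]
gripper_width: 0.1
grasp_force: 0.0
```

```bash
python3 - <<'E'
from h import *
st=arm.read_state(); c=get_image('wrist'); M=np.array(c['mount'])
Rt=R.from_quat(st['ee_rot'])
c['eye']=Rt.apply(M[:3,3])+st['position']; c['orientation']=(Rt*R.from_matrix(M[:3,:3])).as_quat()
print(c['eye'],c['fx'],st['clock'])
import pickle; pickle.dump(c,open('w.pkl','wb'))
im=cv2.cvtColor(c['img'],cv2.COLOR_RGB2BGR)
for p in [(513.5,-20,110),(514.6,-35.4,110),(474.1,-22,110),(476.5,-37.3,110),(521,-118,16),(479,-119.5,16)]:
    u,v=proj(c,p); print(p,u.round(),v.round()); cv2.circle(im,(int(u),int(v)),3,(0,0,255),1)
cv2.imwrite('pics/w1.png',im)
E
```

```text
[565.2163346  -72.48148142 403.84459837] 309.2983241482305 2.4
(513.5, -20, 110) 214.0 175.0
(514.6, -35.4, 110) 230.0 176.0
(474.1, -22, 110) 214.0 214.0
(476.5, -37.3, 110) 229.0 214.0
(521, -118, 16) 307.0 166.0
(479, -119.5, 16) 304.0 199.0
```

View pics/w1.png

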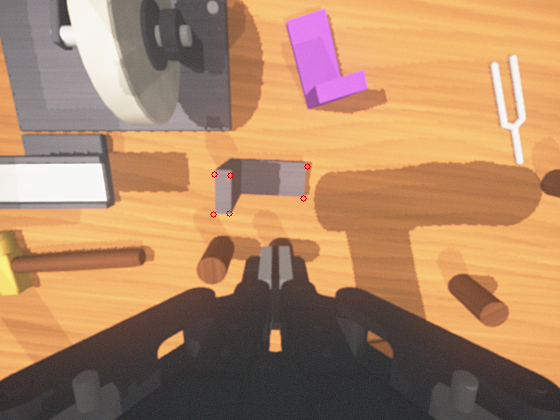

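The projected bracket corners match the image within 2–3 px: foot tip at (214–230, 175–214), column end at (305, 165–198). The path down is clear, so I'll descend in front of the foot's inner face.

drive_tool([
  [[0.3,0,1.5],[0,0,0]],
  [[0,0,3],[0,0,0]],
  [[0,0,3.5],[0,0,0]],
  [[0,0,3.5],[0,0,0]],
  [[0,0,3],[0,0,0]],
  [[0,0,2],[0,0,0]],
  [[0,0,1],[0,0,0]],
  [[0,-0.5,0],[0,0,0]],
  [[0,-0.5,0],[0,0,0]],
  [[0,-0.5,0],[0,0,0]],
  [[0,0,0],[0,0,0]],
])

```text
clock: 3.55
position: [500.0, -63.7, 89.5]
ee_rot: [0.998, 0.058, 0.001, -0.0]
contact_force: [0.1, -0.6, 0.5]
gripper_width: 0.2
grasp_force: 0.0
```

drive_tool([
  [[0,-0.5,0],[0,0,0]],
  [[0,-0.5,0],[0,0,0]],
  [[0,-0.5,0],[0,0,0]],
  [[0,-0.5,0],[0,0,0]],
  [[0,-0.5,0],[0,0,0]],
  [[0,-0.5,0],[0,0,0]],
  [[0,-0.5,0],[0,0,0]],
  [[0,-0.5,0],[0,0,0]],
  [[0,-0.5,0],[0,0,0]],
  [[0,-0.5,0],[0,0,0]],
])

```text
clock: 4.55
position: [493.1, -14.4, 88.0]
ee_rot: [0.998, 0.058, -0.0, -0.0]
contact_force: [0.1, -1.3, -1.0]
gripper_width: -0.4
grasp_force: 0.6
```

```bash
python3 - <<'E'
from h import *
c=get_image('side')
a=c['img'][150:290,180:360]; cv2.imwrite('pics/s2.png',cv2.cvtColor(cv2.resize(a,None,fx=4.2,fy=4.2,interpolation=cv2.INTER_CUBIC),cv2.COLOR_RGB2BGR))
E
```

```text
(no output)
```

View pics/s2.png

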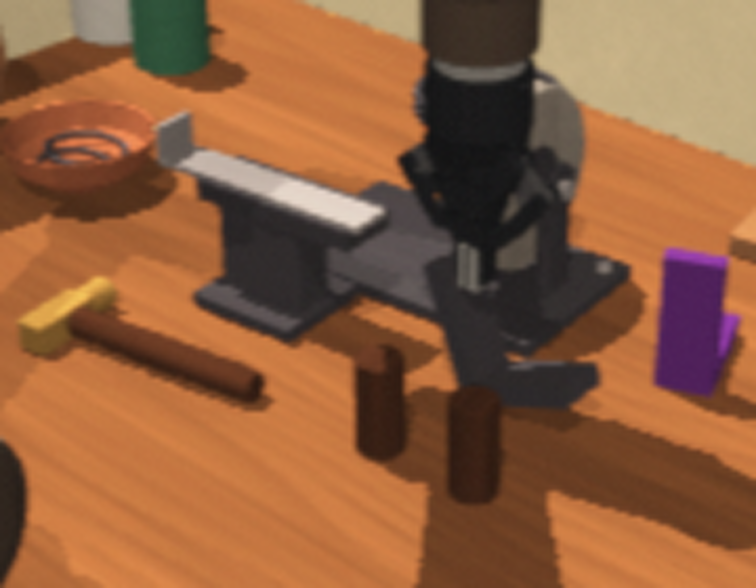

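The foot is tipping about its origin edge, at about 20°, with the finger at (470, 270). I'll keep pushing, slightly lower.

drive_tool([
  [[0,-0.5,0.1],[0,0,0]],
  [[0,-0.5,0.1],[0,0,0]],
  [[0,-0.5,0.1],[0,0,0]],
  [[0,-0.5,0.1],[0,0,0]],
  [[0,-0.5,0.1],[0,0,0]],
  [[0,-0.4,0],[0,0,0]],
  [[0,-0.4,0],[0,0,0]],
  [[0,-0.4,0],[0,0,0]],
  [[0,-0.4,0],[0,0,0]],
  [[0,-0.4,0],[0,0,0]],
  [[0,-0.4,0],[0,0,0]],
  [[0,0,0],[0,0,0]],
])

```text
clock: 5.8
position: [488.0, 34.2, 83.4]
ee_rot: [0.998, 0.058, 0.0, -0.0]
contact_force: [-0.3, 0.2, 0.9]
gripper_width: 0.1
grasp_force: 0.0
```

```bash
cat > z.py <<'E'
import sys
from h import *
n=sys.argv[1]; c=get_image('side')
a=c['img'][150:290,180:360]; cv2.imwrite('pics/'+n,cv2.cvtColor(cv2.resize(a,None,fx=4.2,fy=4.2,interpolation=cv2.INTER_CUBIC),cv2.COLOR_RGB2BGR))
E
python3 z.py s3.png
```

```text
(no output)
```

View pics/s3.png

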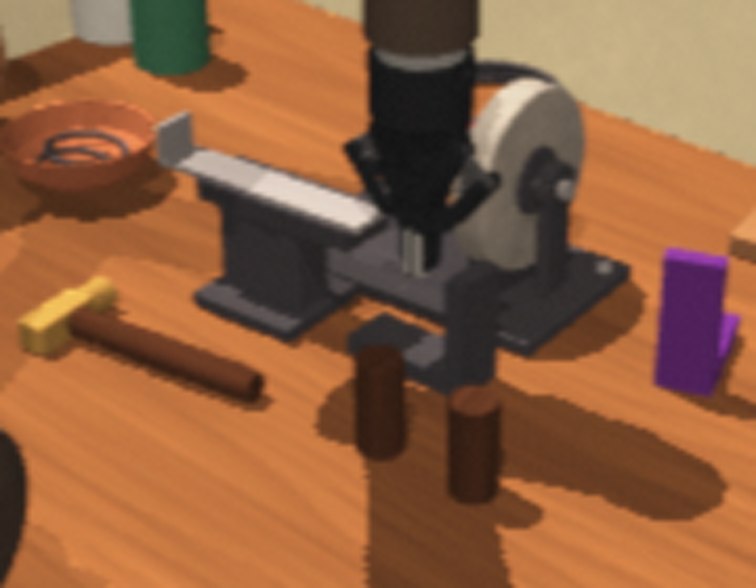

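The bracket stands upright: its column top is at (447–497, 265–290) and its foot points under the ledge. The blocks haven't moved. I'll go up and across to beyond the tab.

drive_tool([
  [[0,0,-1.5],[0,0,0]],
  [[0,0,-3.5],[0,0,0]],
  [[0,0,-4],[0,0,0]],
  [[0,0,-4],[0,0,0]],
  [[0,0,-2.5],[0,0,0]],
  [[0.1,-2,0],[0,0,0]],
  [[0.1,-4,0],[0,0,0]],
  [[0.1,-4.5,0],[0,0,0]],
  [[0.1,-4.5,0],[0,0,0]],
  [[0.1,-4.5,0],[0,0,0]],
  [[0.1,-4.5,0],[0,0,0]],
  [[0.1,-3.5,0],[0,0,0]],
])

```text
clock: 7.05
position: [462.8, 310.0, 238.2]
ee_rot: [0.998, 0.058, 0.0, -0.0]
contact_force: [0.6, 0.1, -0.1]
gripper_width: -0.1
grasp_force: 0.0
```

drive_tool([
  [[0,-2,0],[0,0,0]],
  [[0,0,0],[0,0,0]],
  [[0,0,0],[0,0,0]],
])

```text
clock: 7.35
position: [460.8, 327.1, 238.0]
ee_rot: [0.998, 0.058, -0.0, 0.0]
contact_force: [0.1, -0.1, 1.2]
gripper_width: 0.2
grasp_force: 0.0
```

```bash
python3 - <<'E'
from h import *
s=get_image('top'); 
import pickle; pickle.dump(s,open('top2.pkl','wb'))
c=get_image('side')
S=lambda u,v,z: onz(c,180+(u+.5)/4.2-.5,150+(v+.5)/4.2-.5,z)[:2].round(1)
print('column top', S(447,283,97),S(497,268,97),S(472,290,97))
st=arm.read_state(); c=get_image('wrist'); M=np.array(c['mount'])
Rt=R.from_quat(st['ee_rot'])
c['eye']=Rt.apply(M[:3,3])+st['position']; c['orientation']=(Rt*R.from_matrix(M[:3,:3])).as_quat()
im=cv2.cvtColor(c['img'],cv2.COLOR_RGB2BGR)
for p in [(485.3,285,134),(447,280.6,134),(510.6,87.4,106),(471,86,106)]:
    u,v=proj(c,p); print(p,u.round(),v.round()); cv2.circle(im,(int(u),int(v)),3,(0,0,255),1)
u,v=proj(c,st['position']);cv2.circle(im,(int(u),int(v)),3,(0,255,0),1)
cv2.imwrite('pics/w2.png',im)
pickle.dump(c,open('w2.pkl','wb'))
E
```

```text
column top [469.   -8.7] [509.6 -20.6] [473.8 -28.2]
(485.3, 285, 134) 329.0 188.0
(447, 280.6, 134) 327.0 233.0
(510.6, 87.4, 106) 547.0 179.0
(471, 86, 106) 534.0 221.0
```

View pics/w2.png

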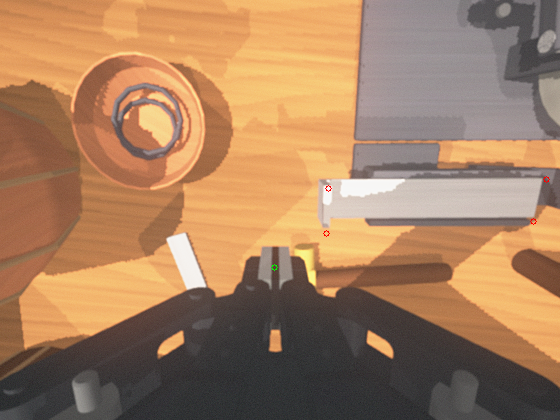

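```bash
python3 - <<'E'
from h import *
import pickle
c=pickle.load(open('w2.pkl','rb')); s=arm.read_state()['position']
for u,v in [(320,181),(320,226),(330,181),(330,226)]: print(onz(c,u,v,134).round(1))
for u,v in [(545,177),(533,219)]: print(onz(c,u,v,106).round(1))
h=np.radians(6.6); gx=np.array([np.cos(h),np.sin(h)]); gy=np.array([-gx[1],gx[0]]); rm=np.array([496,41])
for n,p in [('tcp',s[:2]),('col',(491,-18)),('tab',(466,283.6)),('pl',(490,87))]: print(n,((np.array(p)-rm)@gx).round(1),((np.array(p)-rm)@gy).round(1))
E
```

```text
[490.2 292.9 134. ]
[452.6 287.2 134. ]
[491.1 285.  134. ]
[453.6 278.9 134. ]
[512.2  89.6 106. ]
[473.1  87.2 106. ]
tcp -1.8 287.4
col -11.7 -58.0
tab -1.9 244.4
pl -0.7 46.4
```

drive_tool([
  [[0.3,0,1.5],[0,0,0]],
  [[0,0,3],[0,0,0]],
  [[0,0,3.5],[0,0,0]],
  [[0,0,2.5],[0,0,0]],
  [[0,0,1.3],[0,0,0]],
  [[0,0.4,0.4],[0,0,0]],
  [[0,0.4,0],[0,0,0]],
  [[0,0.4,0],[0,0,0]],
  [[0,0.4,0],[0,0,0]],
  [[0,0.5,0],[0,0,0]],
  [[0,0.5,0],[0,0,0]],
  [[0,0.5,0],[0,0,0]],
])

```text
clock: 8.7
position: [468.0, 297.6, 116.9]
ee_rot: [0.998, 0.058, 0.001, -0.001]
contact_force: [-0.4, 2.0, 0.8]
gripper_width: 0.0
grasp_force: 1.1
```

drive_tool([
  [[0,0.5,0],[0,0,0]],
  [[0,0.5,0],[0,0,0]],
  [[0,0.5,0],[0,0,0]],
  [[0,0.5,0],[0,0,0]],
  [[0,0.5,0],[0,0,0]],
  [[0,0.5,0],[0,0,0]],
  [[0,0.5,0],[0,0,0]],
  [[0,0.5,0],[0,0,0]],
  [[0,0.5,0],[0,0,0]],
  [[0,0.5,0],[0,0,0]],
  [[0,0.5,0],[0,0,0]],
  [[0,0.5,0],[0,0,0]],
])

```text
clock: 9.9
position: [474.5, 237.2, 116.3]
ee_rot: [0.998, 0.058, -0.0, 0.0]
contact_force: [-0.3, 3.3, 2.7]
gripper_width: -0.1
grasp_force: 1.9
```

drive_tool([
  [[0,0.6,0],[0,0,0]],
  [[0,0.6,0],[0,0,0]],
  [[0,0.6,0],[0,0,0]],
  [[0,0.6,0],[0,0,0]],
  [[0,0.6,0],[0,0,0]],
  [[0,0.6,0],[0,0,0]],
  [[0,0.6,0],[0,0,0]],
  [[0,0.6,0],[0,0,0]],
  [[0,0.6,0],[0,0,0]],
  [[0,0.6,0],[0,0,0]],
  [[0,0,0],[0,0,0]],
])

```text
clock: 11.0
position: [480.3, 176.2, 115.6]
ee_rot: [0.998, 0.057, -0.002, 0.001]
contact_force: [-0.6, 0.1, 0.3]
gripper_width: -0.0
grasp_force: 0.0
```

```bash
python3 z.py s4.png
```

```text
(no output)
```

View pics/s4.png

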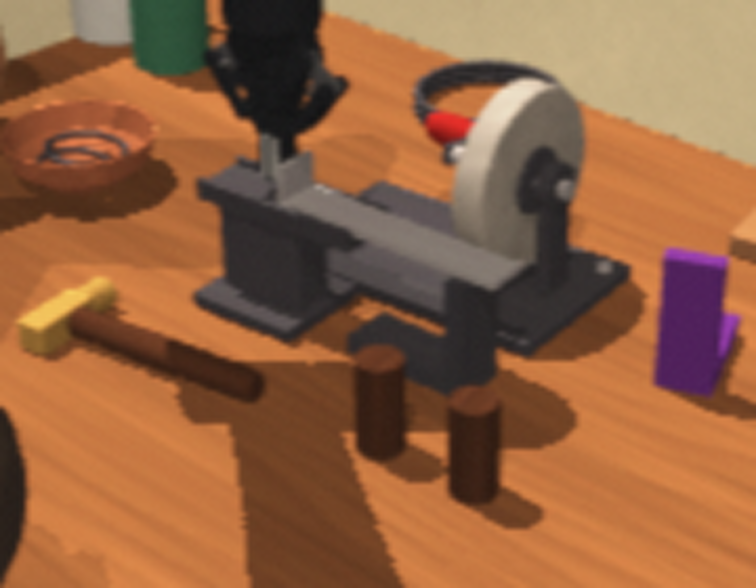

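The bar now bridges onto the bracket top, with its plain end at about (497, 290)–(531, 268). I'll measure how much further it has to go.

```bash
python3 - <<'E'
from h import *
c=get_image('side')
S=lambda u,v,z: onz(c,180+(u+.5)/4.2-.5,150+(v+.5)/4.2-.5,z)[:2]
h=np.radians(6.6); gx=np.array([np.cos(h),np.sin(h)]); gy=np.array([-gx[1],gx[0]]); rm=np.array([496,41])
for p in [S(496,289,104),S(532,268,104),S(278,203,106),S(280,167,134),S(312,152,134)]: print(p.round(1),((p-rm)@gx).round(1),((p-rm)@gy).round(1))
E
```

```text
[477.3 -47.4] -28.7 -85.7
[517.3 -46.7] 11.0 -89.6
[459.3 155.6] -23.3 118.1
[464.4 157.4] -18.0 119.2
[498.7 158.1] 16.1 116.1
```

drive_tool([
  [[0,0.4,0],[0,0,0]],
  [[0,0.4,0],[0,0,0]],
  [[0,0.4,0],[0,0,0]],
  [[0,0.3,0],[0,0,0]],
  [[0,0.3,0],[0,0,0]],
  [[0,0.2,0],[0,0,0]],
  [[0,0,0],[0,0,0]],
])

```text
clock: 11.8
position: [483.6, 157.7, 116.4]
ee_rot: [0.998, 0.058, -0.0, 0.0]
contact_force: [1.1, -0.0, -0.3]
gripper_width: 0.1
grasp_force: 0.0
```

drive_tool([
  [[0,-0.5,0],[0,0,0]],
  [[0,-1,0],[0,0,0]],
  [[0,-1.5,0],[0,0,0]],
  [[0,-2,-1],[0,0,0]],
  [[0,-2,-3],[0,0,0]],
  [[0,-2,-4],[0,0,0]],
  [[0,-3,-4],[0,0,0]],
  [[0,-4,-2],[0,0,0]],
  [[0,-4,0],[0,0,0]],
  [[0,-2,0],[0,0,0]],
  [[0,0,0],[0,0,0]],
])

```text
clock: 12.9
position: [457.2, 379.5, 255.2]
ee_rot: [0.998, 0.059, -0.001, 0.0]
contact_force: [0.4, -0.9, -0.8]
gripper_width: -0.3
grasp_force: 0.0
```

```bash
python3 - <<'E'
from h import *
c=get_image('top'); s=get_image('side')
z=lambda c,y0,y1,x0,x1: cv2.cvtColor(cv2.resize(c['img'][y0:y1,x0:x1],None,fx=4.2,fy=4.2,interpolation=cv2.INTER_CUBIC),cv2.COLOR_RGB2BGR)
a=z(c,180-45,180+25,165,345); b=z(s,180,250,180,360)
cv2.imwrite('pics/fin.png',np.vstack([a,b])); print(a.shape)
E
```

```text
(294, 756, 3)
```

View pics/fin.png

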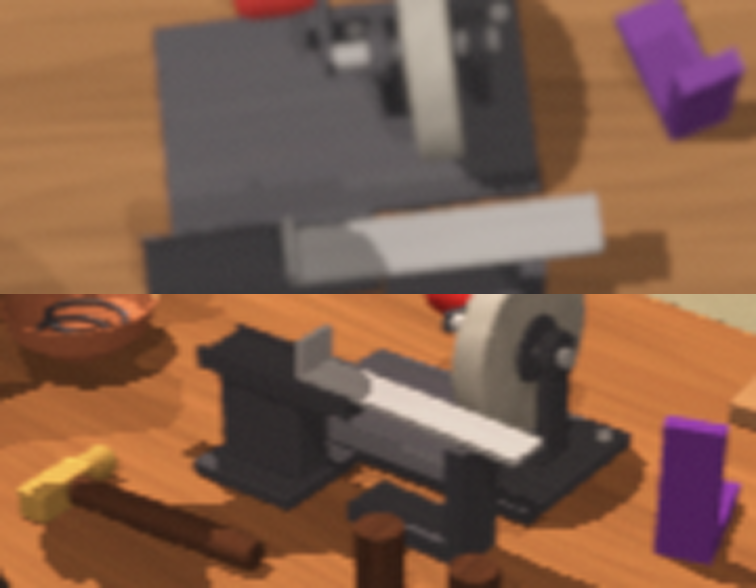

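```bash
python3 - <<'E'
from h import *
import pickle
c=pickle.load(open('top.pkl','rb')); s=pickle.load(open('side.pkl','rb'))
T=lambda u,v,z: onz(c,165+(u+.5)/4.2-.5,135+(v+.5)/4.2-.5,z)[:2]
S=lambda u,v,z: onz(s,180+(u+.5)/4.2-.5,180+(v-294+.5)/4.2-.5,z)[:2]
h=np.radians(6.6); gx=np.array([np.cos(h),np.sin(h)]); gy=np.array([-gx[1],gx[0]]); rm=np.array([496,41])
f=lambda n,p:print(n,p.round(1),((p-rm)@gx).round(1),((p-rm)@gy).round(1))
f('pl far',T(598,195,104));f('pl near',T(604,248,104));f('tab',T(283,218,134));f('tab',T(292,284,134))
f('wheel rim',T(440,154,105))
f('S pl near',S(518,463,104));f('S pl far',S(543,440,104));f('S tab',S(296,341,134));f('S tab',S(330,326,134))
E
```

```text
pl far [523.3 -54.3] 16.1 -97.8
pl near [488.1 -57.5] -19.1 -97.0
tab [502.8 144.8] 18.7 102.4
tab [460.3 138.6] -24.2 101.1
wheel rim [551.7  47.5] 56.1 0.0
S pl near [481.5 -64. ] -26.4 -102.6
S pl far [518.2 -56.1] 10.9 -99.0
S tab [465.7 141.3] -18.6 103.1
S tab [500.8 140.7] 16.2 98.5
```

The bar's middle is within about 3 mm of the target. It is parallel to the rest line and lies on both supports, and the robot is clear of everything.

```bash
python3 -c "
from bench import arm
print(arm.job_done())"
```

```text
the job is handed in; nothing more can be done
None
```

The bracket stands upright on its foot, and the bar bridges the ledge and the bracket top with its middle about 2 mm from straight in front of the wheel; I handed the job in at about 13 s, but no verdict came back.

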